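# End the high-voltage test and turn the status flag to safe

### The arm

A 6-joint arm with a two-finger parallel gripper is mounted at the origin on the work surface. World frame = base frame: x ahead of the robot, y to its left, z up, the work surface at z = 0. Lengths are in m, angles in rad, forces in N, time in s.
With the tool pointing down it reaches from about 0.4 to 0.825 m from the base axis. Payload 7 kg.
Tool frame: the origin (TCP) lies on the mounting face of the last link; the fingertips stand arm.tcp_to_tips ahead of it and the grasp point (between the pads) lies 159 mm ahead of it (arm.tcp_to_tips is the distance from the TCP to the fingertips, in m); z points along the fingers, y is the direction in which the jaws open and shut (so a half turn about z gives the same grasp; the last joint's range is limited). The gripper opens to 88 mm and grips with 3 to 60 N. Pads are 19 mm wide; open, the fingers measure 130 mm over their backs; the gripper's body (78 mm by 193 mm) begins 47 mm behind the grasp point.
Start: joints at [-0.951, 0.359, 0.012, 0, -1.224, -0.288], TCP at [0.22, -0.638, 0.405] pointing down, gripper open.
Joint ranges: [-3.07, 3.07], [-1.43, 2.12], [-1.02, 1.25], [-3.03, 1.67], [-3.05, -0], [-3.03, 3.03]. Speed limits (rad/s): [2.39, 2.39, 3.01, 3.14, 3.14, 3.14].

### API

Orientations are given as [roll, pitch, yaw] about the fixed x, y, z axes, in that order (R = Rz(yaw) Ry(pitch) Rx(roll)).
In Python, from station import arm, cams, job_done, finder gives the robot as it stands.
- The arm moves only by the tool play_rows, never from a script. Its argument "targets" is a list that holds one entry, the list of rows, each a list of 4 numbers: the shift along the tool's x, y, z in m, then the turn about the tool's z in degrees. A call has 1 to 5 rows; each row is the pose to reach, as a shift and turn from the pose commanded when the call began, along the tool's axes at that moment; what a row does not reach only later rows make up. A row lasts 1/8 s, in which the tool goes at most 62.5 mm and 10.7 degrees, less where a joint would pass 70% of its speed; a pose out of reach is approached as far as the arm can. A call with a gripper value outside its range is refused whole. "grip" is the closure in counts, from 0 (fully open) to 255 (shut), set as the call begins (left out, the last holds). The fingers move at their own pace and stop on an object; "newtons" is the grip in N (left out, the last holds). Time passes only in rows, so rows that repeat a pose let the fingers close. It gives the time, the measured TCP pose, the force and the opening at its end, in the units of the state.
- arm.get_state(): the state, without advancing time (a new reading comes with each control period).
- cams.grab_frame(name): name is "scene" or "top"; returns (picture, depth): 400x640x3 uint8, red, green, blue; 400x640 float32, m along the optical axis (not along the pixel's ray), 0 where there is no reading.
- cams.camera_params(name): a dict with "intrinsics" (3x3 intrinsics, pixels), "position" and "attitude" of the camera in the world. Camera axes: x right, y down, z forward; pixel columns grow to the right and rows downward; lengths in m; the calibration is good to about 2 mm. A picture is of the moment at which its call begins. camera_params takes no time and is no camera call.
- job_done(): hands the job in, once; it reports no verdict.
Trained networks look in the newest picture that a camera, given by its name, has taken for a name from the list of things; names that differ only in an ending like _2 or _b are one class to them, and where a whole thing is asked for, a point or a joint stands for the part that bears it (a point fixed in the world has none). Each returns a list of dicts, best first, with "score" (0 to 1); they miss things now and then, are a little off and sometimes report something else, mostly with a low value. They report only what shows in the picture. A call takes as long as a camera call. They do not tell look-alikes from the thing itself.
- finder.find_in(camera, query): "xyz" ([x, y, z] in m, in world coordinates, good to about 4 mm: the middle of the surface that is visible of it).
- finder.masks_of(camera, query): "mask" (400x640 bool, what is visible of it).
The state is a dict: "t": time; "q": joint angles; "qd": joint speeds; "joint_efforts": joint torques, N m; "eef_pos": TCP position; "ee_rot": TCP orientation; "force": force on the tool from outside, world axes, zero at the start; "moment": the same for the moment, N m; "width": finger opening in m.
Only numpy, scipy, OpenCV 4.12 (cv2) and the standard library are available. Lean on these libraries where they do the work, as an engineer would, in place of code of your own. Each camera call takes 0.05 s, during which the arm holds its last target. There are 200 camera calls.

### The job

Put the test station in its safe state: first press the red stop button on the control box fully in and let it go, then push the red flag up and over its axle with the fingers until it lies flat on the other side with its green face up. Push the flag gently rather than gripping it, keep off the green start button, and leave the flag stand and the other things on the bench standing where they are.

Things in the scene. Friction and masses are not known exactly. Their poses are not given: they have to be found in the camera images.
- stand: flag stand, loose, about 1.6 kg: steel foot 110 (x) x 130 (y) x 12 mm, two cheeks 30 (x) x 8 mm, 115 mm high, at its y = -56 and +56 mm beside the flag; on their inner sides rest strips 18 mm wide run under the flag to 40 mm either side of the axle. Origin: centre of the underside; z up, y along the axle; the flag starts on its -x side, which faces the robot's side of the bench within 25 degrees
- flag_axle (a point): middle of the axle, 100 mm above the bench, midway between the cheeks; a fixed point of the stand. The flag turns with a push of about 1 N at its edge; it bears up to 30 N from the fingers, gripping included
- flag_edge (a point): middle of the flag's free edge, at mid-thickness, 95 mm from the axle; moves with the flag. The flag is a plastic plate 6 mm thick, 90 mm wide along the axle, from 10 to 95 mm from the axle, 60 g; one face red with a white bar, the other green with a white disc. Its outer 40 mm overhang the foot, 97 mm of free air below: fingers can reach under the edge
- flag (a joint): angle of the flag about the axle, rad: 0 = level towards the stand's -x, red face up; pi/2 = upright; 3.14 = level towards its +x, green face up. Stops at 0 and 3.14; a stiff hinge (0.06 N m of friction, no spring) keeps it at any angle where it is left, so it must be pushed all the way down on the far side; starts between 0 and 0.2
- control_box: cream control box, bolted down, 100 (x) x 170 (y) x 50 mm high, with the red stop button at its y = +42 mm and the green start button at y = -42 mm, both on top. Origin: centre of the underside, z up
- stop_button_top (a point): centre of the top of the red stop button (32 mm diameter, in a black collar); it moves with the button and is pressed straight down
- stop_button (a joint): travel of the red button in m: 0 = out, 0.006 = fully in (about 5 N); springs back
- start_button_top (a point): centre of the top of the green start button, same size; leave alone
- start_button (a joint): travel of the green button in m: 0 = out; leave alone
- pot: brown open pot, 90 mm across the rim and 90 mm high, loose; origin: centre of the underside; leave alone
- insulator: white ribbed ceramic insulator, 56 mm across and 80 mm high, standing loose; origin: centre of the underside; leave alone
- tape: yellow ring-shaped roll, 90 mm across and 25 mm high, lying loose; origin: centre of the underside; leave alone
- driver: screwdriver lying loose along its own x; leave alone
Mind the look-alikes: they are no part of the job. Of the things like the control_box, leave any that is blue or orange; of the rest the smaller one is meant.

How it is judged:
On the way, in this order (a step that is already met when the one before it is completed fails the run):
1. the red stop button is pressed in (at least 4.5 of its 6 mm) while the flag still lies on its red-up side (value of joint stop_button above 0.0045 m and value of joint flag below 0.6 rad), for 0.05 s.
2. the flag has been pushed over and lies flat, green up (value of joint flag above 3.02159 rad), for 0.2 s.
At the end, for the whole second after the job is handed in: The flag lies still on the far side, green face up, within 0.12 rad (7 degrees) of flat; both buttons are out; the stand is upright and within 30 mm of where it stood; pot, insulator, roll and screwdriver are within 30 mm of where they were (value of joint flag above 3.02159 rad and velocity of joint flag between -0.05 and 0.05 rad/s and angle between stand's own z axis and vertical below 0.05 rad and distance of each of stand, pot, insulator, tape, driver from where it was at the start of the episode below 0.03 m and value of joint each of stop_button, start_button below 0.002 m); the robot touches nothing.
It fails at once if the green start button is pressed in by more than 2 mm (value of joint start_button above 0.002 m).
It fails at once if the flag is gripped, or pressed by the fingers with more than 30 N (contact force between the fingers and flag above 30 N).
It fails at once if the flag stand is lifted, tipped (over 0.2 rad) or shoved (over 30 mm) (distance of stand from where it was at the start of the episode above 0.03 m or angle between stand's own z axis and vertical above 0.2 rad).
It fails at once if pot, insulator, roll or screwdriver is moved by more than 30 mm, lifted or knocked over (distance of any of pot, insulator, tape, driver from where it was at the start of the episode above 0.03 m or angle between any of pot, insulator, tape's own z axis and vertical above 0.5 rad).
It also fails if it takes over 56 s, if anything falls off the work surface, if the arm or the gripper's body presses on something with over 40 N, if the wrist force passes 120 N, or if a joint passes its speed limit or range.

## Working session

There is one attempt and no reset: what is moved stays moved. The work goes in short steps, Python scripts to look and compute and a tool call to move; the robot and the scene stay as the last step left them, time stands still between calls to the robot, and variables do not carry over. Pictures are saved under pics/ and viewed, about 8 in all and at most 12, crops included, and the job is handed in when it is done.

Besides the shell and the picture viewer there is one more tool, called after "Emit:" by a JSON object that holds its "op" and its "data", one argument or row to a line. play_rows: Moves the arm, as the interface text tells. Its arguments: {"type":"object","properties":{"targets":{"type":"array","items":{"type":"array","items":{"type":"array","items":{"type":"number"}}}},"grip":{"type":"number"},"newtons":{"type":"number"}},"required":["targets"]}

```bash
mkdir -p pics; ls
cat > h.py <<'E'
from station import arm,cams,job_done,finder
import numpy as np,cv2
def cam(n):
    p=cams.camera_params(n);return np.array(p["intrinsics"]),np.array(p["position"]),p["attitude"]
def save(n,f):
    im,d=cams.grab_frame(n);cv2.imwrite("pics/"+f,im[:,:,::-1]);np.save("pics/"+f+".npy",d);return im,d
E
python3 - <<'E'
from h import *
s=arm.get_state();print(s);print(arm.tcp_to_tips)
for n in("scene","top"):
    print(n,cams.camera_params(n));save(n,n+"0.png")
    for q in("stand","flag_edge","control_box","stop_button_top","start_button_top","pot","insulator","tape","driver"):
        print(q,[(round(r["score"],2),np.round(r["xyz"],3)) for r in finder.find_in(n,q)])
E
```

```text
pics
{'t': 0.0, 'q': array([-9.50927995e-01,  3.59370082e-01,  1.10627188e-02, -3.76479210e-04,
       -1.22410659e+00, -2.88104167e-01]), 'qd': array([-0.00149849, -0.00067888, -0.00151339,  0.00133275, -0.00036901,
       -0.00181906]), 'joint_efforts': array([-9.59420795e-04, -5.82715702e+01,  2.93039507e+01,  6.99655920e+00,
        6.93778595e-03, -1.15162370e-04]), 'eef_pos': array([ 0.21979396, -0.63799916,  0.40373025]), 'ee_rot': array([ 3.13994113e+00, -1.20343138e-04, -2.80995660e+00]), 'force': array([-0.17535105,  0.05622379,  0.36977953]), 'moment': array([-1.38782890e-02, -5.23695464e-05, -1.02029179e-03]), 'width': 0.08773763897125035}
0.1781
scene {'intrinsics': array([[516.71454198,   0.        , 317.25499286],
       [  0.        , 516.71454198, 192.00963828],
       [  0.        ,   0.        ,   1.        ]]), 'position': array([1.62298274, 0.49108906, 1.38450698]), 'attitude': array([-2.41345365,  0.00417905,  2.07017703])}
stand [(0.56, array([0.573, 0.201, 0.058]))]
flag_edge [(0.89, array([0.535, 0.201, 0.105])), (0.47, array([ 0.45 , -0.427,  0.018]))]
contr
[... 1089 characters left out ...]
05]))]
flag_edge [(0.57, array([0.53 , 0.194, 0.104])), (0.44, array([ 0.58 , -0.134,  0.076]))]
control_box [(0.92, array([ 0.494, -0.635,  0.065])), (0.91, array([ 0.397, -0.232,  0.052])), (0.64, array([ 0.764, -0.362,  0.068])), (0.57, array([ 0.583, -0.179,  0.053]))]
stop_button_top [(0.71, array([ 0.776, -0.313,  0.097])), (0.65, array([0.631, 0.394, 0.058])), (0.54, array([ 0.579, -0.136,  0.074])), (0.45, array([ 0.471, -0.594,  0.094]))]
start_button_top [(0.59, array([ 0.4  , -0.271,  0.071])), (0.43, array([ 0.59 , -0.223,  0.072]))]
pot [(0.56, array([0.744, 0.02 , 0.023]))]
insulator [(0.77, array([0.634, 0.396, 0.058]))]
tape [(0.77, array([ 0.448, -0.008,  0.028]))]
driver []
```

View pics/scene0.png

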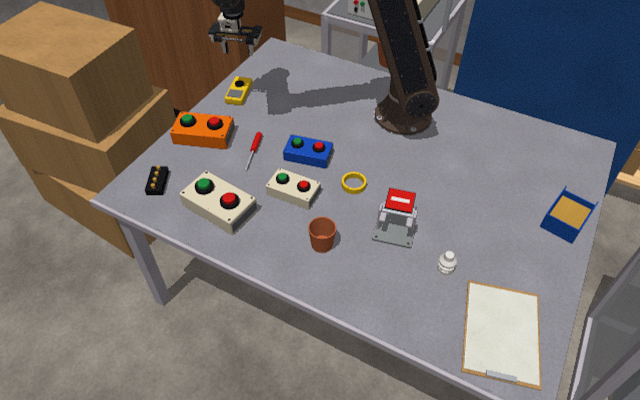

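View pics/top0.png

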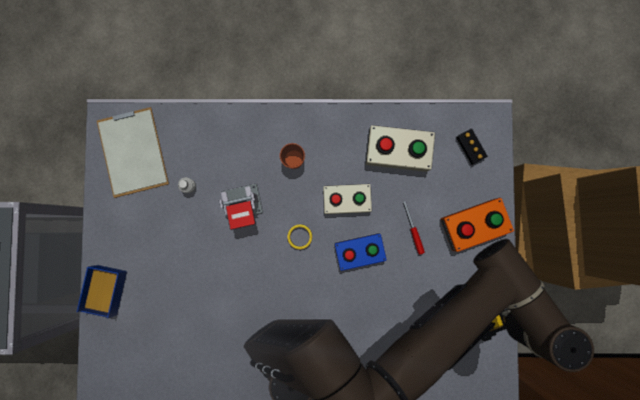

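The scene picture shows the small cream box at about (293,187), red button right, and the red flag at (400,200). The top picture has that box at (347,199), its red button at (336,199), the flag at (240,215), pot at (292,156) and tape at (299,237). Next I'll measure these in both cameras.

```bash
cat >> h.py <<'E'
from scipy.spatial.transform import Rotation as Ro
def cloud(n,d):
    K,p,a=cam(n);v,u=np.mgrid[:400,:640]
    c=np.stack([(u-K[0,2])/K[0,0]*d,(v-K[1,2])/K[1,1]*d,d],-1)
    return c@Ro.from_euler('xyz',a).as_matrix().T+p
E
python3 - <<'E'
from h import *
for n in("scene","top"):
    im=cv2.imread(f"pics/{n}0.png")[:,:,::-1].astype(int);d=np.load(f"pics/{n}0.png.npy");P=cloud(n,d)
    r,g,b=im[...,0],im[...,1],im[...,2]
    red=(r>110)&(r>2.2*g)&(r>2.2*b)&(d>0); gr=(g>60)&(g>1.6*r)&(g>1.3*b)&(d>0)
    def reg(m,lo,hi): return P[m&(P>lo).all(-1)&(P<hi).all(-1)]
    for nm,m,lo,hi in(("red",red,(.53,-.18,.05),(.64,-.09,.1)),("green",gr,(.53,-.27,.05),(.64,-.18,.1))):
        q=reg(m,lo,hi);q=q[q[:,2]>np.median(q[:,2])-.004];print(n,nm,len(q),q.mean(0).round(4),q.min(0).round(3),q.max(0).round(3))
    q=reg(d>0,(.5,-.3,.046),(.68,-.08,.056));print("box",cv2.minAreaRect((q[:,:2]*1000).astype(np.float32)),q[:,2].mean())
    lo,hi=(.42,.1,.08),(.7,.3,.16)
    m=(red|((r>150)&(abs(r-g)<40)))
    q=reg(red,lo,hi);print("flag",len(q),cv2.minAreaRect((q[:,:2]*1000).astype(np.float32)),q.mean(0).round(3),np.linalg.lstsq(np.c_[q[:,:2],np.ones(len(q))],q[:,2],rcond=None)[0].round(3), q[:,2].min(),q[:,2].max())
    q=reg(d>0,(.48,.08,.005),(.75,.32,.02));print("foot",len(q),cv2.minAreaRect((q[:,:2]*1000).astype(np.float32)))
    q=reg((d>0)&~red,(.48,.08,.1),(.75,.32,.13));print("cheeks",len(q),cv2.minAreaRect((q[:,:2]*1000).astype(np.float32)),q[:,2].max())
    for lim in((.4,-.05,.0),(.52,.08,.04)),: q=reg((r>130)&(g>100)&(b<90)&(d>0),(.38,-.08,.0),(.52,.08,.06));print("tape",q.min(0),q.max(0))
    q=reg((d>0),(.6,.33,.02),(.72,.46,.1));print("ins",q.min(0),q.max(0))
    q=reg((d>0),(.66,-.05,.03),(.82,.09,.1));print("pot",q.min(0),q.max(0))
im=cv2.imread("pics/top0.png")[140:260,190:390];cv2.imwrite("pics/c1.png",cv2.resize(im,None,fx=4,fy=4,interpolation=2)[:, :800])
E
```

```text
scene red 45 [ 0.5865 -0.135   0.0703] [ 0.57  -0.151  0.066] [ 0.601 -0.122  0.075]
scene green 43 [ 0.5892 -0.2204  0.0689] [ 0.574 -0.235  0.064] [ 0.603 -0.203  0.075]
box ((589.0940551757812, -176.2825927734375), (102.6194076538086, 170.70713806152344), 2.735201120376587) 0.049348197432190766
flag 447 ((524.2431030273438, 193.60992431640625), (90.74005889892578, 87.04546356201172), 12.865534782409668) [0.525 0.194 0.104] [-0.04  -0.014  0.127] 0.09331868263071041 0.11310652510555563
foot 841 ((611.8850708007812, 200.04112243652344), (228.50369262695312, 260.9019470214844), 83.7155990600586)
cheeks 239 ((543.516357421875, 204.02279663085938), (117.10923767089844, 121.121826171875), 4.1906962394714355) 0.11798132274199369
tape [ 4.00875168e-01 -4.88132270e-02  6.94073469e-05] [0.49738283 0.03757186 0.03001991]
ins [0.61454551 0.38066808 0.02013048] [0.66423876 0.4322738  0.08355908]
pot [ 0.69073567 -0.02788459  0.03008842] [0.78253798 0.06306291 0.09264161]
top red 43 [ 0.587  -0.1379  0.0737] [ 0.573 -0.15   0.069] [ 0.598 -0.125  0.08 ]
top green 58 [ 0.5896 -0.2202  0.0724] [ 0.577 -0.235  0.068] [ 0.605 -0.206  0.079]
box ((588.4529418945312, -177.8404541015625), (99.60143280029297, 169.0243682861328), 2.726571798324585) 0.05076035526130534
flag 480 ((526.6006469726562, 194.47430419921875), (80.69996643066406, 87.36565399169922), 12.69019603729248) [0.526 0.194 0.108] [-0.05  -0.019  0.138] 0.09761198692568329 0.12163525305724132
foot 898 ((613.69580078125, 200.28744506835938), (267.4554138183594, 238.9069061279297), 0.1569787859916687)
cheeks 323 ((550.6817016601562, 201.19888305664062), (133.06149291992188, 121.8907699584961), 11.929617881774902) 0.12133176940297608
tape [ 4.07185868e-01 -4.95368371e-02  2.97818866e-05] [0.49521859 0.03815668 0.03758434]
ins [0.61067663 0.38064789 0.02005804] [0.66301491 0.43449885 0.08757269]
pot [ 0.69413229 -0.02560403  0.0303701 ] [0.78203595 0.06281806 0.09798994]
```

View pics/c1.png

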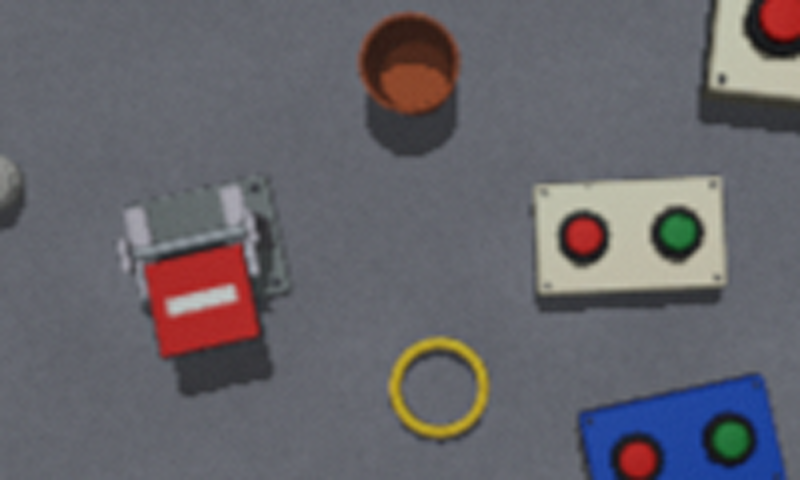

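Box yaw is 2.7° and the red button top is at about (0.587, -0.136, 0.073). The axle is at about (0.577, 0.206), with stand yaw about 12.8°. I'll move above the button with the fingers closed.

Emit:
{"op": "play_rows", "data": {
  "targets": [
    [[-0.255,0.178,0,0],[-0.255,0.178,0,0],[-0.255,0.178,0,0],[-0.255,0.178,0,0],[-0.255,0.178,0,0]]
  ],
  "grip": 255,
  "newtons": 10
}}

```text
t: 1.62
eef_pos: [0.4038, -0.385, 0.405]
ee_rot: [-3.141, 0.001, -2.81]
force: [0.1, -0.2, -0.1]
width: 0.0429
```

Emit:
{"op": "play_rows", "data": {
  "targets": [
    [[-0.255,0.178,0.0,0],[-0.255,0.178,0.05,0],[-0.255,0.178,0.1,0],[-0.255,0.178,0.1,0],[-0.255,0.178,0.12,0]]
  ]
}}

```text
t: 2.25
eef_pos: [0.5735, -0.1528, 0.3025]
ee_rot: [-3.14, 0.003, -2.809]
force: [0.4, -0.2, 0.0]
width: 0.0007
```

```bash
cat >> h.py <<'E'
AX=np.array([.577,.2056]);SY=np.radians(12.8)
def to(x,y,z,yaw=None):
    "tool shift bringing the tips to x,y,z, and turn"
    s=arm.get_state();R=Ro.from_euler('xyz',s["ee_rot"]).as_matrix()
    tip=s["eef_pos"]+R[:,2]*arm.tcp_to_tips
    print("t",round(s["t"],2),"tip",tip.round(4),"yaw",np.degrees(s["ee_rot"]).round(2),"F",s["force"].round(2),"q",s["q"].round(2),"w",round(s["width"],4))
    if yaw is not None: print("turn",-((yaw-np.degrees(s["ee_rot"][2])+180)%360-180))
    print("shift",(R.T@(np.array([x,y,z])-tip)).round(4))
E
python3 -c "
from h import *
to(.587,-.1365,.08)"
```

```text
t 2.25 tip [ 0.574  -0.1528  0.1244] yaw [-1.7994e+02  1.5000e-01 -1.6094e+02] F [ 0.41 -0.2   0.05] q [ 0.07  0.31 -0.31  0.   -0.95 -1.31] w 0.0007
shift [-0.0175  0.0112  0.0444]
```

Emit:
{"op": "play_rows", "data": {
  "targets": [
    [[0,0,0,0],[0,0,0,0]]
  ]
}}

```text
t: 2.5
eef_pos: [0.5722, -0.1546, 0.3023]
ee_rot: [-3.141, -0.0, -2.809]
force: [-0.1, -0.9, -0.1]
width: 0.0006
```

```bash
python3 -c "
from h import *
to(.587,-.1365,.08);im,d=save('scene','s1.png');cv2.imwrite('pics/c2.png',cv2.resize(im[140:220,240:380,::-1],None,fx=5,fy=5))"
```

```text
t 2.5 tip [ 0.5721 -0.1546  0.1242] yaw [-1.7999e+02 -3.0000e-02 -1.6094e+02] F [-0.12 -0.94 -0.09] q [ 0.07  0.31 -0.31  0.   -0.95 -1.3 ] w 0.0006
shift [-0.02    0.0123  0.0442]
```

View pics/c2.png

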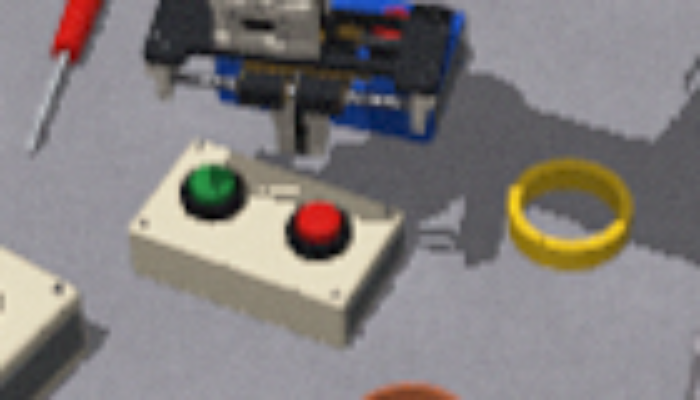

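The crop shows the closed fingers hanging just behind and left of the red button at (320,222), which stands proud of its collar. Now I'll align over it and descend.

Emit:
{"op": "play_rows", "data": {
  "targets": [
    [[-0.02,0.012,0.02,0],[-0.02,0.012,0.036,0],[-0.02,0.012,0.044,0],[-0.02,0.012,0.046,0],[-0.02,0.012,0.048,0]]
  ]
}}

```text
t: 3.18
eef_pos: [0.5872, -0.1371, 0.2545]
ee_rot: [-3.141, 0.0, -2.81]
force: [0.4, -0.5, -0.2]
width: 0.0003
```

Emit:
{"op": "play_rows", "data": {
  "targets": [
    [[0,0,0.002,0],[0,0,0.004,0],[0,0,0.004,0]]
  ]
}}

```text
t: 3.55
eef_pos: [0.5872, -0.1368, 0.2504]
ee_rot: [-3.141, 0.0, -2.81]
force: [-0.3, 0.4, 1.5]
width: 0.0004
```

Emit:
{"op": "play_rows", "data": {
  "targets": [
    [[0,0,0.002,0],[0,0,0.004,0],[0,0,0.0055,0],[0,0,0.0055,0]]
  ]
}}

```text
t: 4.05
eef_pos: [0.5872, -0.1368, 0.2448]
ee_rot: [-3.141, 0.0, -2.81]
force: [-0.6, 0.6, 4.4]
width: 0.0008
```

Emit:
{"op": "play_rows", "data": {
  "targets": [
    [[0,0,0.0015,0],[0,0,0.0025,0],[0,0,0.0025,0]]
  ]
}}

```text
t: 4.42
eef_pos: [0.5872, -0.1367, 0.2441]
ee_rot: [-3.141, 0.001, -2.809]
force: [-6.6, 2.0, 18.1]
width: 0.0001
```

Force jumped to 18 N at the hard stop, so the button is fully in. I'll release it and rise.

Emit:
{"op": "play_rows", "data": {
  "targets": [
    [[0,0,-0.02,0],[0,0,-0.08,0],[0,0,-0.11,0]]
  ]
}}

```text
t: 4.8
eef_pos: [0.5875, -0.1368, 0.3548]
ee_rot: [-3.141, 0.003, -2.81]
force: [0.6, 0.8, -0.6]
width: 0.0005
```

```bash
python3 -c "
from h import *
to(.455,.178,.17,-167.2)"
```

```text
t 4.8 tip [ 0.588  -0.1368  0.1767] yaw [-1.7995e+02  1.5000e-01 -1.6098e+02] F [ 0.64  0.76 -0.58] q [ 0.09  0.28 -0.22  0.   -1.07 -1.33] w 0.0005
turn 6.224144975532113
shift [0.0231 0.3409 0.0063]
```

Emit:
{"op": "play_rows", "data": {
  "targets": [
    [[0.023,0.3,0,3],[0.023,0.3,0,6.2],[0.023,0.3,0,6.2],[0.023,0.3,0,6.2],[0.023,0.3,0,6.2]]
  ]
}}

```text
t: 5.42
eef_pos: [0.4663, 0.1411, 0.352]
ee_rot: [3.141, -0.0, -2.917]
force: [0.8, 0.9, -0.6]
width: 0.0004
```

Emit:
{"op": "play_rows", "data": {
  "targets": [
    [[0.005,0.036,0,0],[0.005,0.036,0,0]]
  ]
}}

```text
t: 5.68
eef_pos: [0.4539, 0.1753, 0.352]
ee_rot: [3.141, -0.0, -2.915]
force: [1.3, -0.1, -0.1]
width: 0.0004
```

```bash
python3 -c "
from h import *
to(.455,.178,.095,-167.2);im,d=save('scene','s2.png');cv2.imwrite('pics/c3.png',cv2.resize(im[130:260,320:480,::-1],None,fx=4,fy=4))"
```

```text
t 5.67 tip [0.4538 0.1753 0.1739] yaw [ 1.7998e+02 -1.0000e-02 -1.6700e+02] F [ 1.26 -0.11 -0.12] q [ 0.77  0.09 -0.47 -0.   -1.01 -2.12] w 0.0004
turn 0.19558858866307105
shift [-0.0018  0.0023  0.0789]
```

View pics/c3.png

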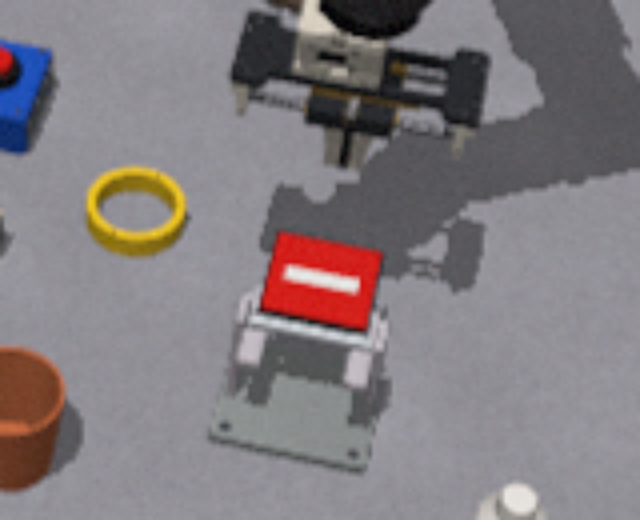

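Fingers are centred about 22 mm in front of the flag edge (crop: fingertips (345,160), flag edge (330,240)). I'll descend, then approach gently.

Emit:
{"op": "play_rows", "data": {
  "targets": [
    [[0,0.002,0.04,0],[0,0.002,0.078,0],[-0.008,0.002,0.078,0],[-0.014,0.002,0.078,0],[-0.016,0.002,0.078,0]]
  ]
}}

```text
t: 6.35
eef_pos: [0.4711, 0.1791, 0.2756]
ee_rot: [3.141, 0.002, -2.918]
force: [0.2, 0.1, -0.2]
width: 0.0008
```

Emit:
{"op": "play_rows", "data": {
  "targets": [
    [[-0.002,0,0,0],[-0.004,0,0,0],[-0.004,0,0,0]]
  ]
}}

```text
t: 6.72
eef_pos: [0.4726, 0.1791, 0.2739]
ee_rot: [-3.141, -0.003, -2.919]
force: [-6.5, 0.8, 1.1]
width: 0.0007
```

Contact at about 6.5 N. Next I'll carry the edge up by friction along the arc.

Emit:
{"op": "play_rows", "data": {
  "targets": [
    [[0,0,-0.004,0],[-0.0005,0,-0.008,0],[-0.001,0,-0.012,0],[-0.0015,0,-0.015,0]]
  ]
}}

```text
t: 7.22
eef_pos: [0.4741, 0.1794, 0.2891]
ee_rot: [-3.141, -0.003, -2.918]
force: [-5.7, -1.2, 0.5]
width: 0.0005
```

```bash
python3 -c "
from h import *
to(.455,.178,.095,-167.2);im,d=save('scene','s3.png');cv2.imwrite('pics/c4.png',cv2.resize(im[130:260,320:480,::-1],None,fx=4,fy=4))"
```

```text
t 7.22 tip [0.4736 0.1792 0.111 ] yaw [-1.7997e+02 -1.7000e-01 -1.6721e+02] F [-5.71 -1.18  0.47] q [ 0.75  0.19 -0.51 -0.   -0.87 -2.1 ] w 0.0005
turn -0.013736978766615948
shift [0.0184 0.0029 0.0161]
```

View pics/c4.png

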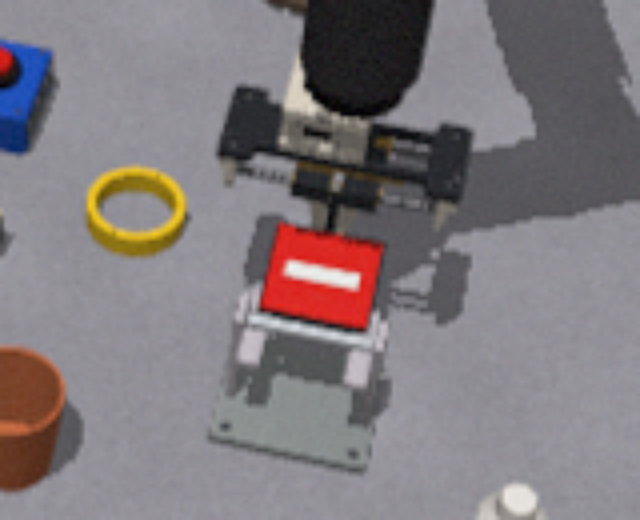

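The flag is rising (its edge moved from row 235 to 225), with about 6 N of push. I'll carry on along the arc.

Emit:
{"op": "play_rows", "data": {
  "targets": [
    [[-0.002,0,-0.008,0],[-0.005,0,-0.017,0],[-0.0095,0,-0.0255,0],[-0.0145,0,-0.034,0],[-0.02,0,-0.0415,0]]
  ]
}}

```text
t: 7.9
eef_pos: [0.4934, 0.1838, 0.3312]
ee_rot: [-3.141, -0.003, -2.918]
force: [-9.5, -1.1, 6.3]
width: 0.0005
```

```bash
cat >> h.py <<'E'
def stat():
    s=arm.get_state();R=Ro.from_euler('xyz',s["ee_rot"]).as_matrix();tip=s["eef_pos"]+R[:,2]*arm.tcp_to_tips
    u=np.array([np.cos(SY),np.sin(SY)]);e=tip[:2]-AX
    print("t",round(s["t"],2),"stand-frame tip x,y",(e@u).round(4),(-e[0]*u[1]+e[1]*u[0]).round(4),"z-.1",round(tip[2]-.1,4),"F",s["force"].round(1))
    im,d=cams.grab_frame("scene");P=cloud("scene",d).reshape(-1,3);c=im.reshape(-1,3).astype(int)
    m=((c[:,0]>100)&(c[:,0]>2.2*c[:,1]))|((c[:,1]>50)&(c[:,1]>1.5*c[:,0])&(c[:,1]>1.3*c[:,2]))
    m&=(np.linalg.norm(P[:,:2]-AX,axis=1)<.12)&(P[:,2]>.06);e=P[m][:,:2]-AX
    if m.sum()>20:
        x=e@u;z=P[m][:,2]-.1;print(m.sum(),"flag x",np.percentile(x,[5,50,95]).round(3),"z",np.percentile(z,[5,50,95]).round(3),"phi~",np.arctan2(np.median(z),-np.median(x)).round(2),"col",c[m].mean(0).round())
E
python3 -c "
from h import *
stat()"
```

```text
t 7.9 stand-frame tip x,y -0.087 -0.0028 z-.1 0.0531 F [-9.5 -1.1  6.3]
594 flag x [-0.068 -0.037 -0.011] z [0.009 0.034 0.059] phi~ 0.74 col [214.  53.  48.]
```

Emit:
{"op": "play_rows", "data": {
  "targets": [
    [[-0.005,0,-0.009,0],[-0.0125,0,-0.0145,0],[-0.0285,0,-0.0245,0],[-0.046,0,-0.0295,0]]
  ]
}}

```text
t: 8.45
eef_pos: [0.5405, 0.1949, 0.3617]
ee_rot: [3.141, 0.002, -2.918]
force: [-0.6, 0.3, 0.6]
width: 0.0004
```

```bash
python3 -c "
from h import *
stat()"
```

```text
t 8.45 stand-frame tip x,y -0.0376 -0.0022 z-.1 0.0836 F [-0.6  0.3  0.6]
487 flag x [-0.02 -0.01 -0.  ] z [0.014 0.055 0.087] phi~ 1.39 col [144.  22.  19.]
```

Emit:
{"op": "play_rows", "data": {
  "targets": [
    [[-0.012,0,0.001,0],[-0.024,0,0.0035,0],[-0.037,0,0.006,0],[-0.049,0,0.009,0],[-0.06,0,0.0135,0]]
  ]
}}

```text
t: 9.12
eef_pos: [0.599, 0.2083, 0.3463]
ee_rot: [-3.142, 0.0, -2.918]
force: [-1.3, 0.8, 1.0]
width: 0.0003
```

```bash
python3 -c "
from h import *
stat()"
```

```text
t 9.12 stand-frame tip x,y 0.0221 -0.0023 z-.1 0.0682 F [-1.3  0.8  1. ]
```

Emit:
{"op": "play_rows", "data": {
  "targets": [
    [[-0.0105,0,0.0035,0],[-0.0195,0,0.011,0],[-0.0275,0,0.019,0],[-0.034,0,0.0285,0],[-0.0395,0,0.039,0]]
  ]
}}

```text
t: 9.8
eef_pos: [0.6371, 0.2169, 0.3069]
ee_rot: [3.142, 0.0, -2.918]
force: [-0.3, 0.3, 0.4]
width: 0.0005
```

```bash
python3 -c "
from h import *
stat()
im,d=save('scene','s5.png');cv2.imwrite('pics/c5.png',cv2.resize(im[120:260,320:480,::-1],None,fx=4,fy=4))"
```

```text
t 9.8 stand-frame tip x,y 0.0611 -0.0023 z-.1 0.0288 F [-0.3  0.3  0.4]
215 flag x [0.029 0.067 0.087] z [0.01  0.024 0.035] phi~ 2.79 col [29. 92. 46.]
```

View pics/c5.png

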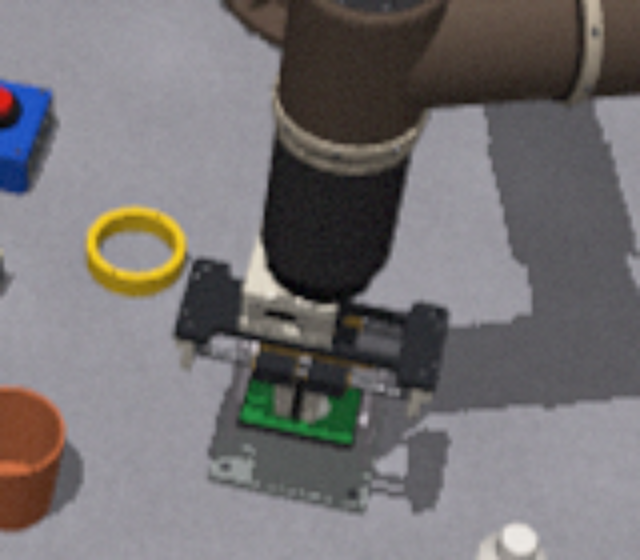

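The picture shows the green face nearly flat at (300,410). I'll press it the rest of the way down.

Emit:
{"op": "play_rows", "data": {
  "targets": [
    [[-0.003,0,0.008,0],[-0.004,0,0.015,0],[-0.005,0,0.02,0],[-0.005,0,0.024,0]]
  ]
}}

```text
t: 10.4
eef_pos: [0.6416, 0.2179, 0.2834]
ee_rot: [3.142, 0.0, -2.918]
force: [0.0, -0.1, 0.7]
width: 0.0006
```

Emit:
{"op": "play_rows", "data": {
  "targets": [
    [[0,0,0.0015,0],[0,0,0.003,0],[0,0,0.003,0]]
  ]
}}

```text
t: 10.78
eef_pos: [0.6415, 0.2179, 0.2814]
ee_rot: [-3.142, 0.0, -2.918]
force: [-1.7, -0.2, 5.1]
width: 0.0006
```

Emit:
{"op": "play_rows", "data": {
  "targets": [
    [[0,0,0.001,0],[0,0,0.001,0],[0,0,0.001,0]]
  ]
}}

```text
t: 11.15
eef_pos: [0.6414, 0.2179, 0.2813]
ee_rot: [3.142, 0.001, -2.918]
force: [-4.4, -0.7, 9.9]
width: 0.0008
```

Emit:
{"op": "play_rows", "data": {
  "targets": [
    [[0,0,-0.01,0],[0,0,-0.05,0],[0,0,-0.11,0],[0.06,0,-0.15,0],[0.12,0,-0.15,0]]
  ]
}}

```text
t: 11.78
eef_pos: [0.5299, 0.1926, 0.4319]
ee_rot: [3.14, 0.005, -2.919]
force: [0.4, -0.0, 0.6]
width: 0.0007
```

Emit:
{"op": "play_rows", "data": {
  "targets": [
    [[0.06,0,0,0],[0.08,0,0,0],[0.08,0,0,0],[0.08,0,0,0]]
  ]
}}

```text
t: 12.28
eef_pos: [0.4529, 0.1753, 0.4295]
ee_rot: [3.142, 0.001, -2.918]
force: [0.8, 0.6, 0.8]
width: 0.0008
```

Run:
```python
from h import *
stat()
im,d=save('scene','s6.png');cv2.imwrite('pics/c6.png',cv2.resize(im[120:270,240:480,::-1],None,fx=3,fy=3))
P=cloud('scene',d);r,g,b=[im[...,i].astype(int) for i in range(3)]
m=(g>50)&(g>1.5*r)&(g>1.3*b)&(np.linalg.norm(P[...,:2]-AX,axis=-1)<.13)&(P[...,2]>.06)
q=P[m];print(q.mean(0),np.linalg.lstsq(np.c_[q[:,:2],np.ones(len(q))],q[:,2],rcond=None)[0],cv2.minAreaRect((q[:,:2]*1000).astype(np.float32)))
for n,lo,hi in(("ins",(.6,.33,.02),(.72,.46,.1)),("pot",(.66,-.05,.03),(.82,.09,.1))):
    q=P[(d>0)&(P>lo).all(-1)&(P<hi).all(-1)];print(n,q.min(0),q.max(0))
```

```text
t 12.28 stand-frame tip x,y -0.1276 -0.0021 z-.1 0.1514 F [0.8 0.6 0.8]
449 flag x [0.011 0.052 0.089] z [-0.004  0.001  0.005] phi~ 3.13 col [ 37. 130.  63.]
[0.62684241 0.21776939 0.10077885] [ 0.01057194 -0.00434788  0.09509874] ((624.80126953125, 216.72515869140625), (92.93089294433594, 87.11449432373047), 13.770010948181152)
ins [0.61453686 0.38007483 0.02061886] [0.66447611 0.43231053 0.0842643 ]
pot [ 0.69045594 -0.02657371  0.03006498] [0.78165004 0.06362879 0.096301  ]
```

View pics/c6.png

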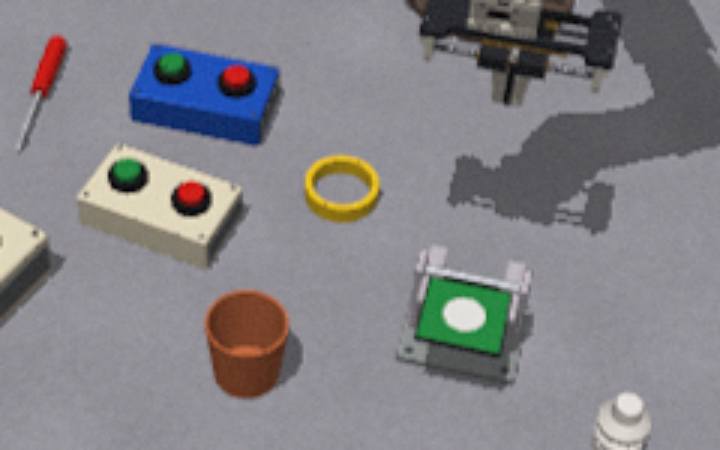

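The flag lies flat with its green face up at (465,315). The stand and the other things are in place and the robot is clear.

```bash
python3 -c "
from h import *
print(job_done())"
```

```text
the job is handed in; nothing more can be done
None
```

The test station is in its safe state and the job is handed in, at about 12 s of the 56 s allowed; `job_done()` gave no verdict.

- **Stop button:** I pressed the red button on the small cream box down to its hard stop. The force rose from about 4 to 18 N over roughly 6 mm of travel. I then let it go, while the flag was still on its red side.
- **Flag:** I pushed it up and over with closed fingers along an arc. Pushes were mostly under 10 N, peaking at about 11–12 N, against the 30 N limit.
- **Last checks:** The flag measured flat, with a slope of about 0.01 rad, green face up. The stand was within about 3 mm of my first estimate. Pot and insulator were unchanged to a few mm. In the picture the tape and screwdriver looked undisturbed and both buttons looked out, but I did not measure those. The arm was clear of everything, and no check failed or disagreed.

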